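# Sift small grinding balls out of a rotary-cap hopper

## Robot

A 6-joint arm with a two-finger parallel gripper is mounted at the origin on the work surface. World frame = base frame: x ahead of the robot, y to its left, z up, the work surface at z = 0. Lengths are in m, angles in rad, forces in N, time in s.
With the tool pointing down it reaches from about 0.3 to 0.875 m from the base axis. Payload 6.4 kg.
Tool frame: the origin (TCP) lies midway between the tips of the shut fingers; the grasp point (between the pads) lies 19 mm behind it; x points along the fingers, y is the direction in which the jaws open and shut, and the axes are right-handed (so a half turn about x gives the same grasp; the last joint's range is limited). The gripper opens to 85 mm and grips with 20 to 120 N. Pads are 22 mm wide; open, the fingers measure 114 mm over their backs; the gripper's body (76 mm by 85 mm) begins 54 mm behind the grasp point. The pads swing forward as they close: fully open they stand 13 mm farther back than shut.
Start: joints at [1.045, 0.181, 1.607, -0, 1.354, -0.206], TCP at [0.181, 0.546, 0.231] pointing down, gripper open.
Joint ranges: [-2.99, 2.99], [-0.89, 2.07], [0.3, 2.58], [-1.14, 4.28], [0, 2.63], [-3.12, 3.12]. Speed limits (rad/s): [2.57, 2.57, 3.01, 3.14, 3.14, 3.14].

## Interface

Orientations are given as a unit quaternion [w, x, y, z].
In Python, from bench import ctrl gives the robot as it stands.
- The arm moves only by the tool step_arm, never from a script. Its argument "motion" is a list of rows, each a list of 7 numbers: the shift along the tool's x, y, z in mm, then the turn, a rotation vector about the tool's x, y, z in degrees, then the closure in counts, from 0 (fully open) to 255 (shut). In form: [[tx, ty, tz, rx, ry, rz, hand], ...]. A call has 1 to 10 rows; each row is the pose to reach, as a shift and turn from the pose commanded when the call began, along the tool's axes at that moment; what a row does not reach only later rows make up. A row lasts 1/8 s, in which the tool goes at most 62.5 mm and 10.7 degrees, less where a joint would pass 70% of its speed; a pose out of reach is approached as far as the arm can. A call with a gripper value outside its range is refused whole. The fingers move at their own pace and stop on an object; the grip force is fixed at half the most. Time passes only in rows, so rows that repeat a pose let the fingers close. It gives the time, the measured TCP pose, the force and the opening at its end, in the units of the state.
- ctrl.get_obs(): the state, without advancing time (a new reading comes with each control period).
- ctrl.camera(name): name is "side" or "top" or "wrist"; returns (picture, depth): 384x512x3 uint8, red, green, blue; 384x512 float32, m along the optical axis (not along the pixel's ray), 0 where there is no reading.
- ctrl.camera_info(name): a dict with "fx", "fy", "cx", "cy" (pixels), "T" (4x4, takes a point from camera to world coordinates); the wrist camera has in their place "hand_eye" (4x4, takes a point from camera to tool coordinates, whose origin is the TCP and whose axes are the tool frame's). Camera axes: x right, y down, z forward; pixel columns grow to the right and rows downward; lengths in m; the calibration is good to about 2 mm. A picture is of the moment at which its call begins: read the wrist's pose just before it. camera_info takes no time and is no camera call.
- ctrl.hand_in(): hands the job in, once; it reports no verdict.
The state is a dict: "time_s": time; "q": joint angles; "dq": joint speeds; "joint_efforts": joint torques, N m; "eef_pos": TCP position; "eef_rot": TCP orientation; "wrist_force": force on the tool from outside, world axes, zero at the start; "torque": the same for the moment, N m; "opening": opening from 0.0 (shut) to 1.0 (fully open).
Only numpy, scipy, OpenCV 4.12 (cv2) and the standard library are available. Lean on these libraries where they do the work, as an engineer would, in place of code of your own. Each camera call takes 0.05 s, during which the arm holds its last target. There are 200 camera calls.

## Task

Used grinding balls of two sizes are mixed in the tipping hopper: turn its rotary cap so that the narrow slot sits squarely over the hopper's mouth, then tip the hopper right over by its handle bar until all three small balls have rolled out into the white catch tray, while the two big balls stay inside. Finally swing the hopper fully back upright, let go, and leave the other things on the bench where they are.

Things in the scene. Friction and masses are not known exactly. Their poses are not given: they have to be found in the camera images.
- stand: fixed sorter stand: white base plate 270 x 175 x 8 mm, two posts (y = +-71 mm, 10 mm thick, 145 mm high) carrying the hopper, and a white open catch tray (168 x 140 x 40 mm) fixed in front. Origin on the bench under the hopper's hinge axis and the cap's axis; x points from hopper to tray (the tipping direction: away from the robot, give or take 0.4 rad), z up. Position and yaw vary.
- tray_in (a point): centre of the catch tray's inner floor, 94 mm ahead (stand +x) of the stand's origin and 12 mm above the bench; inner floor 160 mm (x) by 132 mm (y), walls 36 mm above it, 4 mm thick; axes as the stand's
- hopper (a joint): tilt of the hopper (rad) about the stand's y axis, 130 mm above the bench: 0 upright (a stop), grows as its top tips forward over the tray, stop at 2.15 (mouth forward and 33 degrees down). Stiff hinge (0.3 N m, 2.5 N at the handle): stays where left. Balls roll out only when tipped beyond level, near the stop; they may need a second or two, or a little rocking.
- hopper_mid (a point): point on the hinge axis in the middle of the hopper, 130 mm above the bench. The hopper is a clear-walled box, 84 x 78 mm, from 44 mm below to 45 mm above this point, inside 76 x 70 mm, steel floor at 40 mm below it. Axes turn with the hopper (upright: as the stand's)
- mouth (a point): centre of the hopper's mouth in its top, just under the cap, 23 mm ahead of the cap's axis: an opening 30 mm (x) by 70 mm (y) along the front (+x) wall, the tray's side. A dark plate closes the rest of the top
- handle_bar (a point): middle of the handle: round steel bar, 10 mm thick, 84 mm long (75 mm free), parallel to the hinge axis, on two thin arms. In the hopper's axes 115 mm behind (-x) and 50 mm above the hinge axis (radius 125 mm): upright, 180 mm above the bench; tipping swings it over the top (255 mm) to the front (105 mm ahead, 198 mm high). Pinched from above, fingers fore and aft, it can turn in the grip
- cap (a joint): angle of the cap about its axis (rad), positive anticlockwise from above with the hopper upright. At 0 its grip bar lies along the stand's x; at +1.571 the narrow slot is squarely over the mouth, at -1.571 the wide one. Beyond 0.12 off square the slot no longer sorts properly. Starts between -0.6 and 0.35; stops at +-2.1, so it can be overturned; stays where left (0.1 N m).
- cap_knob (a point): on the cap's axis at the height to grip its bar, 201 mm above the bench when upright. The cap is an aluminium disc, 120 mm in diameter, 4 mm thick, its top 183 mm above the bench, with an upright grip bar across its middle: 44 mm long, 12 mm thick, top 211 mm above the bench. Axes turn with the cap: x along the grip bar, z up
- narrow_slot (a point): centre of the cap's narrow slot, 68 x 16 mm, long side parallel to the grip bar, on the cap's -y side 31 mm from its axis; passes small balls only
- wide_slot (a point): centre of the cap's wide slot, 68 x 26 mm, long side parallel to the grip bar, on the cap's +y side 26 mm from its axis; passes balls of both sizes
- small0_center (a point): centre of a small polished steel-grey grinding ball, 12 mm in diameter; starts loose on the hopper's floor among the others
- small1_center (a point): centre of a small polished steel-grey grinding ball, 12 mm in diameter; starts loose on the hopper's floor among the others
- small2_center (a point): centre of a small polished steel-grey grinding ball, 12 mm in diameter; starts loose on the hopper's floor among the others
- big0_center (a point): centre of a big polished steel-grey grinding ball, 20 mm in diameter; starts loose on the hopper's floor among the others
- big1_center (a point): centre of a big polished steel-grey grinding ball, 20 mm in diameter; starts loose on the hopper's floor among the others
- tube_rack: grey tube rack, 130 x 60 mm, 78 mm high with its white-capped tubes, left of the stand; origin at the centre of its underside; a bystander to be left where it stands
- well_plate: white well plate, 128 x 86 x 14 mm, right of the tray; origin at the centre of its underside; a bystander to be left where it stands
- beaker: glass beaker, 64 mm in diameter, 80 mm high, beside the stand; origin at the centre of its underside; a bystander to be left where it stands
- jar: amber glass jar with a white lid, 54 mm in diameter, 75 mm high, beside the stand; origin at the centre of its underside; a bystander to be left where it stands
- marker: white marker pen with a black cap, about 128 mm long, lying right of the stand; origin under its barrel; a bystander to be left where it stands
- spatula: steel spatula, 180 mm long, lying left of the stand; origin under its middle; a bystander to be left where it stands

How it is judged:
On the way, in this order (a step that is already met when the one before it is completed fails the run):
1. the cap's narrow slot is squarely over the mouth (cap within 0.12 rad of +1.571) with the hopper still upright (value of joint cap between 1.451 and 1.691 rad and value of joint hopper below 0.15 rad), for 0.2 s.
2. all three small balls have been tipped out into the catch tray (x of small0_center in the frame of tray_in between -0.082 and 0.082 m and y of small0_center in the frame of tray_in between -0.068 and 0.068 m and z of small0_center in the frame of tray_in between -0.004 and 0.03 m and x of small1_center in the frame of tray_in between -0.082 and 0.082 m and y of small1_center in the frame of tray_in between -0.068 and 0.068 m and z of small1_center in the frame of tray_in between -0.004 and 0.03 m and x of small2_center in the frame of tray_in between -0.082 and 0.082 m and y of small2_center in the frame of tray_in between -0.068 and 0.068 m and z of small2_center in the frame of tray_in between -0.004 and 0.03 m), for 0.2 s.
At the end, for the whole second after the job is handed in: all three small balls lie in the catch tray (centres within its inner outline and less than 30 mm above its floor), both big balls are inside the hopper (centres within 70 mm of its middle), the small balls lie still (under 0.05 m/s), and the hopper is back upright (within 0.1 rad) and still (all of step 2 and distance between each of big0_center, big1_center and hopper_mid below 0.07 m and value of joint hopper below 0.1 rad and velocity of joint hopper between -0.05 and 0.05 rad/s and linear speed of each of small0, small1, small2 below 0.05 m/s); the robot touches nothing.
It fails at once if a big ball leaves the hopper (distance between any of big0_center, big1_center and hopper_mid above 0.085 m).
It fails at once if a bystander is shifted by more than 30 mm (distance of any of tube_rack, well_plate, beaker, jar, marker, spatula from where it was at the start of the episode above 0.03 m).
It also fails if it takes over 72 s, if anything falls off the work surface, if the arm or the gripper's body presses on something with over 40 N, if the wrist force passes 120 N, or if a joint passes its speed limit or range.

## Working session

There is one attempt and no reset: what is moved stays moved. The work goes in short steps, Python scripts to look and compute and a tool call to move; the robot and the scene stay as the last step left them, time stands still between calls to the robot, and variables do not carry over. Pictures are saved under pics/ and viewed, about 8 in all and at most 12, crops included, and the job is handed in when it is done.

Besides the shell and the picture viewer there is one more tool, called in YAML: its name, and indented under it one key for each argument. step_arm: Moves the arm, as the interface text tells. Its arguments: {"type":"object","properties":{"motion":{"type":"array","items":{"type":"array","items":{"type":"number"}}}},"required":["motion"]}

```bash
mkdir -p pics; cat > h.py <<'E'
import numpy as np,cv2
from bench import ctrl
from scipy.spatial.transform import Rotation as R
def rot(o): 
    q=o["eef_rot"]; return R.from_quat([q[1],q[2],q[3],q[0]])
def snap(n,f):
    o=ctrl.get_obs(); im,d=ctrl.camera(n); cv2.imwrite(f"pics/{f}.png",im[:,:,::-1]); np.savez(f"pics/{f}.npz",d=d,im=im); return o,im,d
def cloud(n,d,o=None):
    i=ctrl.camera_info(n); v,u=np.mgrid[:384,:512]
    P=np.stack([(u-i["cx"])/i["fx"]*d,(v-i["cy"])/i["fy"]*d,d],-1)
    if "T" in i: T=np.array(i["T"])
    else:
        W=np.eye(4); W[:3,:3]=rot(o).as_matrix(); W[:3,3]=o["eef_pos"]; T=W@np.array(i["hand_eye"])
    return P@T[:3,:3].T+T[:3,3]
E
python3 - <<'E'
from h import *
o,im,d=snap("top","t0"); o2,im2,d2=snap("side","s0")
print(o); print(ctrl.camera_info("wrist")["hand_eye"])
cv2.imwrite("pics/both.png",cv2.resize(np.vstack([im,im2])[:,:,::-1],None,fx=.78,fy=.78))
P=cloud("top",d)
m=(d>0)&(P[...,2]>.176)&(P[...,2]<.190); print(m.sum(),P[m].mean(0),P[m].min(0),P[m].max(0))
m=(d>0)&(P[...,2]>.204)&(P[...,2]<.216); print(m.sum(),np.median(P[m],0),P[m].min(0),P[m].max(0))
E
```

```text
{'time_s': 0.0, 'q': array([ 1.04470361e+00,  1.81537358e-01,  1.60798897e+00, -1.23670004e-05,
        1.35378516e+00, -2.06288185e-01]), 'dq': array([ 0.00041741, -0.00108894,  0.0022146 , -0.00149964, -0.00031758,
        0.00014866]), 'joint_efforts': array([ 4.57511342e-04, -4.44861066e+01, -3.51344454e+01,  7.26764210e-05,
        8.99771199e-03,  2.21654324e-05]), 'eef_pos': array([0.18047329, 0.54537601, 0.23039541]), 'eef_rot': array([ 0.6978724 ,  0.11201685,  0.69829961, -0.11315472]), 'wrist_force': array([ 0.29409207, -1.20079643, -0.92709048]), 'torque': array([ 0.02454729,  0.03866752, -0.05339893]), 'opening': 0.9964221511968168}
[[-2.19569564e-04 -2.58111552e-01  9.66115096e-01 -1.42651728e-01]
 [ 9.99999256e-01 -1.21579306e-03 -9.75461750e-05  1.13240212e-04]
 [ 1.19977382e-03  9.66114356e-01  2.58111627e-01 -6.59985037e-02]
 [ 0.00000000e+00  0.00000000e+00  0.00000000e+00  1.00000000e+00]]
1729 [0.54131248 0.1204113  0.18150707] [0.43364128 0.06246228 0.17602465] [0.61293318 0.17953776 0.18989292]
101 [0.55405414 0.12075798 0.20960113] [0.53318532 0.10936479 0.20482186] [0.57490492 0.13018969 0.21446266]
```

View pics/both.png

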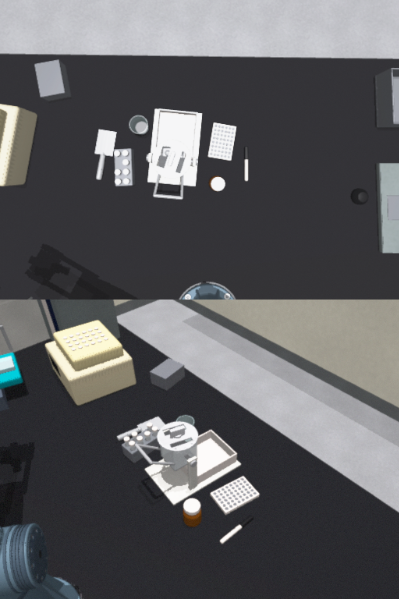

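The overview shows the stand in the top view near (175,150), with the handle toward the robot, the rack and beaker on the left, and the jar and plate on the right. Next I fit the poses.

```bash
python3 - <<'E'
from h import *
d=np.load("pics/t0.npz")["d"]; im=np.load("pics/t0.npz")["im"]; P=cloud("top",d); z=P[...,2]
k=(d>0)
g=P[k&(z>.204)&(z<.216)&(np.hypot(P[...,0]-.554,P[...,1]-.121)<.04)][:,:2]
def pca(g):
    (c,s,a)=cv2.minAreaRect((g*1000).astype(np.float32)); w,v=np.linalg.eigh(np.cov(g.T)); return g.mean(0),v[:,1],np.sqrt(w),(c,s,a)
print("knob",pca(g),np.degrees(np.arctan2(*pca(g)[1][::-1])))
cx=P[k&(z>.176)&(z<.190)&(P[...,0]>.49)][:,:2]; print("disc",cv2.minEnclosingCircle((cx*1000).astype(np.float32)))
b=P[k&(z>.16)&(z<.195)&(P[...,0]<.475)&(P[...,0]>.40)&(abs(P[...,1]-.12)<.1)]
print("handle pts",len(b)); print(np.round(b[np.argsort(b[:,0])][:60:2],3).tolist())
w=P[k&(z>.003)&(z<.05)&(im.min(-1)>150)&(P[...,0]>.4)&(abs(P[...,1]-.12)<.12)][:,:2]; print("base",cv2.minAreaRect((w*1000).astype(np.float32)))
cv2.imwrite("pics/tc.png",cv2.resize(im[110:270,110:340,::-1],None,fx=3.4,fy=3.4,interpolation=cv2.INTER_CUBIC))
E
```

```text
knob (array([0.55453314, 0.11986341]), array([-0.95052394,  0.31065131]), array([0.00356799, 0.01261697]), ((554.875732421875, 119.94987487792969), (11.957649230957031, 43.20841979980469), 71.89130401611328)) 161.9015144039933
disc ((554.5612182617188, 120.06389617919922), 59.82881546020508)
handle pts 222
[[0.434, 0.086, 0.18], [0.434, 0.103, 0.181], [0.434, 0.098, 0.183], [0.434, 0.096, 0.184], [0.434, 0.094, 0.184], [0.434, 0.091, 0.185], [0.436, 0.12, 0.18], [0.436, 0.089, 0.183], [0.436, 0.129, 0.182], [0.436, 0.143, 0.181], [0.437, 0.124, 0.183], [0.437, 0.091, 0.185], [0.437, 0.103, 0.185], [0.437, 0.127, 0.183], [0.437, 0.131, 0.183], [0.437, 0.101, 0.185], [0.437, 0.11, 0.185], [0.437, 0.115, 0.185], [0.437, 0.105, 0.187], [0.439, 0.094, 0.181], [0.439, 0.12, 0.181], [0.439, 0.113, 0.182], [0.439, 0.146, 0.18], [0.439, 0.103, 0.184], [0.439, 0.127, 0.183], [0.439, 0.089, 0.185], [0.439, 0.124, 0.183], [0.439, 0.15, 0.181], [0.439, 0.143, 0.182], [0.439, 0.167, 0.181]]
base ((605.806396484375, 137.65777587890625), (219.05450439453125, 270.60693359375), 84.67875671386719)
```

View pics/tc.png

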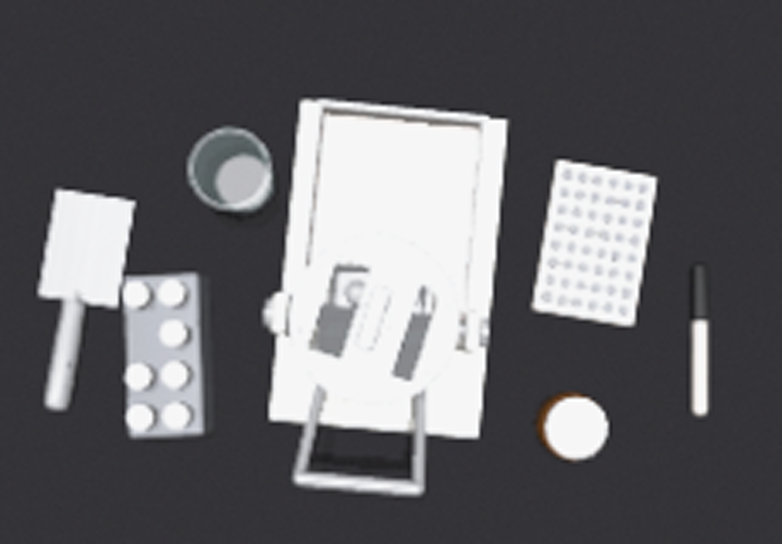

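```bash
cat >> h.py <<'E'
def standyaw(P,d,im):
    z=P[...,2]; m=((d>0)&(z>.002)&(z<.06)&(im.min(-1)>190)&(P[...,0]>.4)&(P[...,0]<.8)&(abs(P[...,1]-.13)<.13)).astype(np.uint8)
    n,l,s,c=cv2.connectedComponentsWithStats(m); j=1+np.argmax(s[1:,4]); q=P[(l==j)][:,:2]
    return cv2.minAreaRect((q*1000).astype(np.float32))
def togo(o,p,yaw):   # tool-frame shift (mm) and turn (deg) to TCP p, pointing down, tool y at world yaw deg
    y=np.array([np.cos(np.radians(yaw)),np.sin(np.radians(yaw)),0]); x=np.array([0,0,-1.]); M=np.stack([x,y,np.cross(x,y)],1)
    r=rot(o); return np.round(r.inv().apply(np.array(p)-o["eef_pos"])*1000,1), np.round((r.inv()*R.from_matrix(M)).as_rotvec(degrees=True),1)
E
python3 - <<'E'
from h import *
f=np.load("pics/t0.npz"); d,im=f["d"],f["im"]; P=cloud("top",d); z=P[...,2]
print(standyaw(P,d,im))
b=P[(d>0)&(z>.174)&(z<.19)&(P[...,0]<.452)&(P[...,0]>.42)&(abs(P[...,1]-.125)<.06)]
print(len(b),b.mean(0),np.degrees(np.polyfit(b[:,1],b[:,0],1)[0]),b[:,1].min(),b[:,1].max())
c=np.array([.5547,.120])
v=c-b.mean(0)[:2];print("yaw by handle",np.degrees(np.arctan2(v[1],v[0])),np.hypot(*v))
o=ctrl.get_obs(); r=rot(o).as_matrix(); print(r.round(3))
for yaw in (72,-108): print(yaw,togo(o,[*c,.26],yaw))
E
```

```text
((651.4406127929688, 112.04998016357422), (175.40093994140625, 172.046630859375), 84.68587493896484)
171 [0.44097226 0.12963501 0.182355  ] 4.107223975734745 0.086430667092 0.17452673107227912
yaw by handle -4.842533621713079 0.11413514594639489
[[-0.001  0.314  0.949]
 [-0.001  0.949 -0.314]
 [-1.    -0.002 -0.   ]]
72 (array([ -29.2, -286.2,  489. ]), array([-0.3, -0. ,  0.1]))
-108 (array([ -29.2, -286.2,  489. ]), array([1.797e+02, 1.000e-01, 0.000e+00]))
```

step_arm:
  motion:
    - [-29, -286, 489, 0, 0, 0, 110]
    - [-29, -286, 489, 0, 0, 0, 110]
    - [-29, -286, 489, 0, 0, 0, 110]
    - [-29, -286, 489, 0, 0, 0, 110]
    - [-29, -286, 489, 0, 0, 0, 110]
    - [-29, -286, 489, 0, 0, 0, 110]
    - [-29, -286, 489, 0, 0, 0, 110]
    - [-29, -286, 489, 0, 0, 0, 110]
    - [-29, -286, 489, 0, 0, 0, 110]
    - [-29, -286, 489, 0, 0, 0, 110]

```text
time_s: 1.35
eef_pos: [0.557, 0.1171, 0.2598]
eef_rot: [0.698, 0.114, 0.698, -0.115]
wrist_force: [-0.1, 0.1, 0.2]
opening: 0.572
```

step_arm:
  motion:
    - [0, 0, 0, 0, 0, 0, 110]
    - [0, 0, 0, 0, 0, 0, 110]
    - [0, 0, 0, 0, 0, 0, 110]

```text
time_s: 1.72
eef_pos: [0.5543, 0.122, 0.2604]
eef_rot: [0.698, 0.112, 0.698, -0.112]
wrist_force: [-0.4, 0.4, 0.2]
opening: 0.569
```

```bash
python3 - <<'E'
from h import *
o,im,d=snap("wrist","w0"); P=cloud("wrist",d,o); z=P[...,2]
print(o["eef_pos"],o["opening"],o["q"].round(2))
g=P[(d>0)&(z>.205)&(z<.216)&(np.hypot(P[...,0]-.554,P[...,1]-.121)<.035)]
print(len(g),g.mean(0),cv2.minAreaRect((g[:,:2]*1000).astype(np.float32)))
print(togo(o,[.5547,.120,.190],72))
E
```

```text
[0.55426081 0.12197417 0.2603568 ] 0.5689823766722264 [ 0.01  0.14  1.59  0.    1.41 -1.25]
1389 [0.55178635 0.12172717 0.210661  ] ((552.6777954101562, 121.4961929321289), (11.776698112487793, 43.42660140991211), 71.42155456542969)
(array([70.4, -1.7,  1. ]), array([-0.2, -0. , -0. ]))
```

View pics/w0.png

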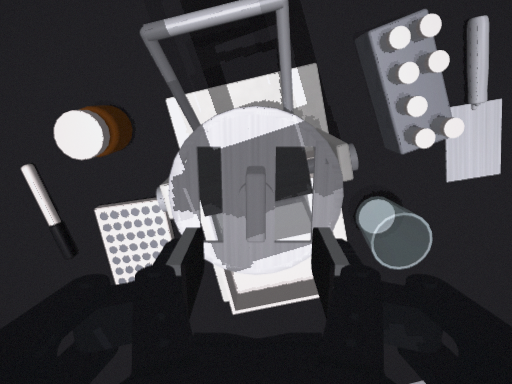

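The wrist view shows the knob at (257,205) between the open fingers, with the narrow slot on the fingers' side. The current orientation would finish about 5° from joint 6's limit, so I'll make a half turn first.

step_arm:
  motion:
    - [0, 0, 0, 90, 0, 0, 110]
    - [0, 0, 0, 90, 0, 0, 110]
    - [0, 0, 0, 90, 0, 0, 110]
    - [0, 0, 0, 90, 0, 0, 110]
    - [0, 0, 0, 90, 0, 0, 110]
    - [0, 0, 0, 90, 0, 0, 110]
    - [0, 0, 0, 90, 0, 0, 110]
    - [0, 0, 0, 90, 0, 0, 110]
    - [0, 0, 0, 90, 0, 0, 110]
    - [0, 0, 0, 90, 0, 0, 110]

```text
time_s: 3.02
eef_pos: [0.5548, 0.1213, 0.2604]
eef_rot: [0.415, 0.573, 0.414, -0.573]
wrist_force: [0.2, -0.3, 0.4]
opening: 0.564
```

step_arm:
  motion:
    - [0, 0, 0, 90, 0, 0, 110]
    - [0, 0, 0, 90, 0, 0, 110]
    - [0, 0, 0, 90, 0, 0, 110]
    - [0, 0, 0, 90, 0, 0, 110]
    - [0, 0, 0, 90, 0, 0, 110]
    - [0, 0, 0, 90, 0, 0, 110]
    - [0, 0, 0, 90, 0, 0, 110]
    - [0, 0, 0, 90, 0, 0, 110]
    - [0, 0, 0, 90, 0, 0, 110]
    - [0, 0, 0, 90, 0, 0, 110]

```text
time_s: 4.28
eef_pos: [0.5549, 0.121, 0.2603]
eef_rot: [-0.112, 0.698, -0.112, -0.698]
wrist_force: [0.1, -0.5, 0.4]
opening: 0.571
```

```bash
python3 - <<'E'
from h import *
o=ctrl.get_obs(); print(o["eef_pos"],o["q"].round(2),togo(o,[.5537,.1208,.190],-108.4))
E
```

```text
[0.55489366 0.12098634 0.26034509] [0.01 0.14 1.59 0.   1.41 1.89] (array([70.3,  0.6,  1.1]), array([ 0.2, -0. ,  0. ]))
```

step_arm:
  motion:
    - [40, 0.6, 1, 0, 0, 0, 110]
    - [60, 0.6, 1, 0, 0, 0, 110]
    - [70, 0.6, 1, 0, 0, 0, 110]
    - [70, 0.6, 1, 0, 0, 0, 110]
    - [70, 0.6, 1, 0, 0, 0, 255]
    - [70, 0.6, 1, 0, 0, 0, 255]
    - [70, 0.6, 1, 0, 0, 0, 255]
    - [70, 0.6, 1, 0, 0, 0, 255]
    - [70, 0.6, 1, 0, 0, 0, 255]
    - [70, 0.6, 1, 0, 0, 0, 255]

```text
time_s: 5.52
eef_pos: [0.5546, 0.1205, 0.1915]
eef_rot: [-0.113, 0.699, -0.112, -0.697]
wrist_force: [-0.8, 0.8, 6.1]
opening: 0.123
```

step_arm:
  motion:
    - [0, 0, 0, -10.5, 0, 0, 255]
    - [0, 0, 0, -21, 0, 0, 255]
    - [0, 0, 0, -31.5, 0, 0, 255]
    - [0, 0, 0, -42, 0, 0, 255]
    - [0, 0, 0, -52.5, 0, 0, 255]
    - [0, 0, 0, -63, 0, 0, 255]
    - [0, 0, 0, -73.5, 0, 0, 255]
    - [0, 0, 0, -84, 0, 0, 255]
    - [0, 0, 0, -94, 0, 0, 255]
    - [0, 0, 0, -103, 0, 0, 255]

```text
time_s: 6.78
eef_pos: [0.5541, 0.1213, 0.1915]
eef_rot: [0.478, 0.522, 0.478, -0.521]
wrist_force: [-2.8, 3.0, 7.1]
opening: 0.128
```

step_arm:
  motion:
    - [0, 0, 0, 0, 0, 0, 255]
    - [0, 0, 0, 0, 0, 0, 255]
    - [0, 0, 0, 0, 0, 0, 255]

```text
time_s: 7.15
eef_pos: [0.5541, 0.1213, 0.1916]
eef_rot: [0.476, 0.523, 0.477, -0.522]
wrist_force: [-2.7, 3.0, 6.3]
opening: 0.123
```

step_arm:
  motion:
    - [0, 0, 0, 0, 0, 0, 110]
    - [0, 0, 0, 0, 0, 0, 110]
    - [0, 0, 0, 0, 0, 0, 110]
    - [0, 0, 0, 0, 0, 0, 110]
    - [-35, 0, 0, 0, 0, 0, 110]
    - [-70, 0, 0, 0, 0, 0, 110]
    - [-70, 0, 0, 0, 0, 0, 110]
    - [-70, 0, 0, 0, 0, 0, 110]

```text
time_s: 8.15
eef_pos: [0.5536, 0.1203, 0.2596]
eef_rot: [-0.476, -0.522, -0.476, 0.523]
wrist_force: [-0.2, 0.5, -0.4]
opening: 0.57
```

```bash
python3 - <<'E'
from h import *
o,im,d=snap("wrist","w1"); P=cloud("wrist",d,o); z=P[...,2]
print(o["eef_pos"],o["q"].round(2),rot(o).as_matrix()[:,1].round(3))
g=P[(d>0)&(z>.205)&(z<.216)&(np.hypot(P[...,0]-.554,P[...,1]-.121)<.035)]
print(len(g),g.mean(0),cv2.minAreaRect((g[:,:2]*1000).astype(np.float32)))
b=P[(d>0)&(z>.172)&(z<.192)&(P[...,0]<.452)&(P[...,0]>.42)&(abs(P[...,1]-.125)<.06)]
if len(b): print(len(b),b.mean(0),np.degrees(np.polyfit(b[:,1],b[:,0],1)[0]),b.min(0),b.max(0))
E
```

```text
[0.55355781 0.12033362 0.25962274] [ 0.    0.14  1.6  -0.    1.41  0.1 ] [ 0.996 -0.093 -0.001]
1411 [0.55358536 0.1227351  0.21070465] ((553.375, 121.69361877441406), (44.014530181884766, 11.814583778381348), 85.02984619140625)
2372 [0.44169429 0.13344325 0.1826186 ] 4.055575445519938 [0.43101767 0.08635836 0.17203596] [0.45196273 0.17799785 0.18737975]
```

View pics/w1.png

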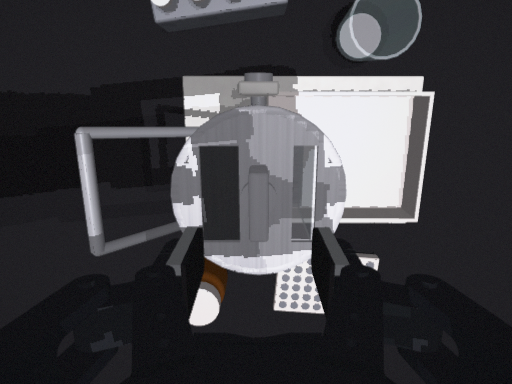

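The view now shows the thin slot on the tray side at about (304,190). The grip bar is at 85.0° and the stand at -5.3°, so the cap stands at about 1.576 rad. The handle comes next.

```bash
python3 - <<'E'
from h import *
o=ctrl.get_obs(); print(togo(o,[.4398,.1315,.163],-5.3))
# arc in tool axes (dx=down, dy=stand x) from upright bar
for t in np.arange(0,2.16,.1075): 
    print(round(t,3),np.round([50-(-115*-np.sin(t)*-1*-1+50*np.cos(t)) if 0 else 50-(115*np.sin(t)+50*np.cos(t)), (-115*np.cos(t)+50*np.sin(t))+115],1).tolist())
E
```

```text
(array([  96.2, -113.8,   -0.6]), array([-0. ,  0. ,  0.1]))
0.0 [0.0, 0.0]
0.108 [-12.1, 6.0]
0.215 [-23.4, 13.3]
0.322 [-33.9, 21.8]
0.43 [-43.4, 31.3]
0.538 [-51.8, 41.8]
0.645 [-59.1, 53.2]
0.752 [-65.1, 65.2]
0.86 [-69.8, 77.9]
0.968 [-73.1, 90.9]
1.075 [-74.9, 104.3]
1.182 [-75.4, 117.7]
1.29 [-74.4, 131.2]
1.398 [-71.9, 144.4]
1.505 [-68.0, 157.3]
1.612 [-62.8, 169.8]
1.72 [-56.3, 181.5]
1.828 [-48.5, 192.6]
1.935 [-39.6, 202.7]
2.042 [-29.7, 211.8]
2.15 [-18.9, 219.8]
```

step_arm:
  motion:
    - [0, -57, 0, 0, 0, 0, 110]
    - [0, -114, 0, 0, 0, 0, 110]
    - [0, -114, 0, 0, 0, 0, 110]
    - [0, -114, 0, 0, 0, 0, 110]
    - [0, -114, 0, 0, 0, 0, 110]
    - [0, -114, 0, 0, 0, 0, 110]

```text
time_s: 8.95
eef_pos: [0.4412, 0.1308, 0.2601]
eef_rot: [-0.476, -0.523, -0.476, 0.523]
wrist_force: [-0.7, 0.3, 1.0]
opening: 0.571
```

```bash
python3 - <<'E'
from h import *
o,im,d=snap("wrist","w2"); P=cloud("wrist",d,o); z=P[...,2]
b=P[(d>0)&(z>.177)&(z<.192)&(P[...,0]<.455)&(P[...,0]>.42)&(abs(P[...,1]-.13)<.025)]
print(b.mean(0),b.min(0),b.max(0),np.degrees(np.polyfit(b[:,1],b[:,0],1)[0]),o["eef_pos"])
print(togo(o,[.4398,.1315,.163],-5.3))
E
```

```text
[0.43872204 0.13056989 0.18386277] [0.4315907  0.10503904 0.17929469] [0.44569279 0.15499305 0.18675712] 5.4895386162528155 [0.44118343 0.13075932 0.26011555]
(array([97.1, -1.4, -0.6]), array([-0.1,  0. ,  0. ]))
```

step_arm:
  motion:
    - [40, -1.5, 0, 0, 0, 0, 110]
    - [75, -1.5, 0, 0, 0, 0, 110]
    - [97, -1.5, 0, 0, 0, 0, 110]
    - [97, -1.5, 0, 0, 0, 0, 110]
    - [97, -1.5, 0, 0, 0, 0, 255]
    - [97, -1.5, 0, 0, 0, 0, 255]
    - [97, -1.5, 0, 0, 0, 0, 255]
    - [97, -1.5, 0, 0, 0, 0, 255]
    - [97, -1.5, 0, 0, 0, 0, 255]
    - [97, -1.5, 0, 0, 0, 0, 255]

```text
time_s: 10.25
eef_pos: [0.4395, 0.1311, 0.1646]
eef_rot: [0.477, 0.523, 0.476, -0.522]
wrist_force: [-2.6, -1.2, 5.9]
opening: 0.089
```

step_arm:
  motion:
    - [-12.1, 6, 0, 0, 0, 0, 255]
    - [-23.4, 13.3, 0, 0, 0, 0, 255]
    - [-33.9, 21.8, 0, 0, 0, 0, 255]
    - [-43.4, 31.3, 0, 0, 0, 0, 255]
    - [-51.8, 41.8, 0, 0, 0, 0, 255]
    - [-59.1, 53.2, 0, 0, 0, 0, 255]
    - [-65.1, 65.2, 0, 0, 0, 0, 255]
    - [-69.8, 77.9, 0, 0, 0, 0, 255]
    - [-73.1, 90.9, 0, 0, 0, 0, 255]
    - [-74.9, 104.3, 0, 0, 0, 0, 255]

```text
time_s: 11.5
eef_pos: [0.5438, 0.1213, 0.2408]
eef_rot: [0.477, 0.523, 0.476, -0.522]
wrist_force: [-4.7, -0.5, 4.4]
opening: 0.087
```

Following the arc well. The second half is relative to the (-74.9, 104.3) point.

step_arm:
  motion:
    - [-0.5, 13.4, 0, 0, 0, 0, 255]
    - [0.5, 26.9, 0, 0, 0, 0, 255]
    - [3, 40.1, 0, 0, 0, 0, 255]
    - [6.9, 53, 0, 0, 0, 0, 255]
    - [12.1, 65.5, 0, 0, 0, 0, 255]
    - [18.6, 77.2, 0, 0, 0, 0, 255]
    - [26.4, 88.3, 0, 0, 0, 0, 255]
    - [35.3, 98.4, 0, 0, 0, 0, 255]
    - [45.2, 107.5, 0, 0, 0, 0, 255]
    - [55.5, 115, 0, 0, 0, 0, 255]

```text
time_s: 12.75
eef_pos: [0.6582, 0.1106, 0.1822]
eef_rot: [0.476, 0.523, 0.476, -0.523]
wrist_force: [-2.4, -1.8, 5.7]
opening: 0.086
```

step_arm:
  motion:
    - [0.5, 0.5, 0, 0, 0, 0, 255]
    - [0.5, 0.5, 0, 0, 0, 0, 255]
    - [0.5, 0.5, 0, 0, 0, 0, 255]
    - [0.5, 0.5, 0, 0, 0, 0, 255]
    - [0.5, 0.5, 0, 0, 0, 0, 255]
    - [0.5, 0.5, 0, 0, 0, 0, 255]
    - [0.5, 0.5, 0, 0, 0, 0, 255]
    - [0.5, 0.5, 0, 0, 0, 0, 255]
    - [0.5, 0.5, 0, 0, 0, 0, 255]
    - [0.5, 0.5, 0, 0, 0, 0, 255]

```text
time_s: 14.0
eef_pos: [0.6578, 0.1106, 0.1822]
eef_rot: [0.476, 0.523, 0.476, -0.523]
wrist_force: [5.6, -1.3, -4.2]
opening: 0.086
```

```bash
python3 - <<'E'
from h import *
o,im,d=snap("top","t1"); _,im2,d2=snap("side","s1")
print(o["eef_pos"],o["wrist_force"])
a=cv2.resize(im[130:240,170:270],None,fx=3.8,fy=3.8,interpolation=3); b=cv2.resize(im2[100:280,140:320],(418,418),interpolation=3)
cv2.imwrite("pics/tip.png",np.hstack([a[:418],b])[:,:,::-1])
E
```

```text
[0.65783708 0.11061238 0.18223279] [ 5.6009815  -1.32242382 -4.17776146]
```

View pics/tip.png

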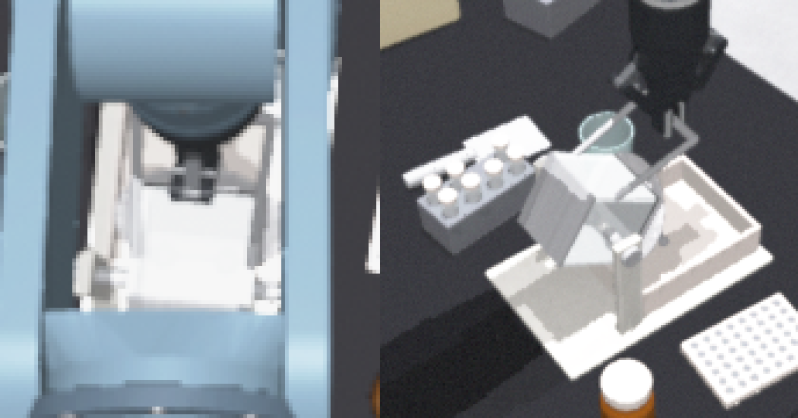

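The side view shows the hopper tipped to its stop with the mouth over the tray, but no balls can be made out. I'll rock it a little and then look with the wrist camera.

step_arm:
  motion:
    - [-10.8, -8, 0, 0, 0, 0, 255]
    - [-20.7, -17.1, 0, 0, 0, 0, 255]
    - [-29.6, -27.2, 0, 0, 0, 0, 255]
    - [-20.7, -17.1, 0, 0, 0, 0, 255]
    - [-10.8, -8, 0, 0, 0, 0, 255]
    - [0.5, 0.5, 0, 0, 0, 0, 255]
    - [0.5, 0.5, 0, 0, 0, 0, 255]
    - [0.5, 0.5, 0, 0, 0, 0, 255]
    - [0.5, 0.5, 0, 0, 0, 0, 255]
    - [0.5, 0.5, 0, 0, 0, 0, 255]

```text
time_s: 15.35
eef_pos: [0.6583, 0.1106, 0.1818]
eef_rot: [-0.476, -0.522, -0.476, 0.523]
wrist_force: [-3.9, -2.6, 7.8]
opening: 0.087
```

step_arm:
  motion:
    - [-10.8, -8, 0, 0, 0, 0, 255]
    - [-20.7, -17.1, 0, 0, 0, 0, 255]
    - [-29.6, -27.2, 0, 0, 0, 0, 255]
    - [-20.7, -17.1, 0, 0, 0, 0, 255]
    - [-10.8, -8, 0, 0, 0, 0, 255]
    - [0, 0, 0, 0, 0, 0, 255]
    - [0, 0, 0, 0, 0, 0, 255]
    - [0, 0, 0, 0, 0, 0, 255]
    - [0, 0, 0, 0, 0, 0, 255]
    - [0, 0, 0, 0, 0, 0, 255]

```text
time_s: 16.6
eef_pos: [0.6583, 0.1106, 0.1807]
eef_rot: [-0.476, -0.522, -0.477, 0.523]
wrist_force: [-3.2, -0.7, 8.7]
opening: 0.089
```

```bash
python3 - <<'E'
from h import *
o,im,d=snap("wrist","w3"); _,im2,d2=snap("side","s2")
print(o["eef_pos"],o["wrist_force"])
cv2.imwrite("pics/tip2.png",np.hstack([im,cv2.resize(im2[150:270,210:300],(288,384),interpolation=3)])[:,:,::-1])
E
```

```text
[0.65830287 0.11061141 0.18071742] [-3.22752905 -0.70787263  8.66546832]
```

View pics/tip2.png

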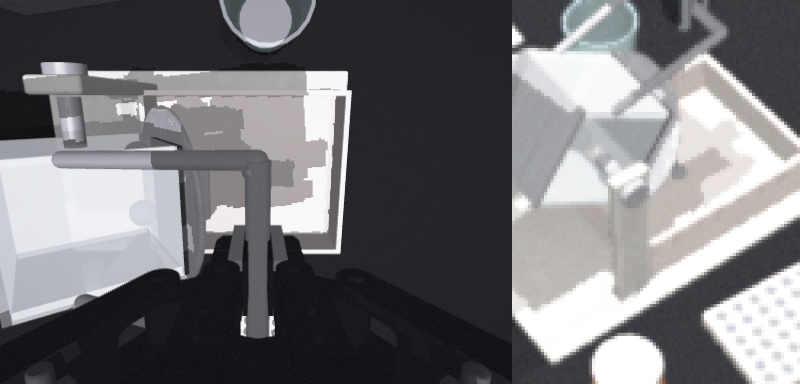

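```bash
python3 - <<'E'
from h import *
i=ctrl.camera_info("wrist");print(i["fx"])
f=np.load("pics/w3.npz"); im,d=f["im"],f["d"]
print(d[205:222:4,120:166:4].round(3))
cv2.imwrite("pics/in.png",cv2.resize(im[110:340,0:260,::-1],None,fx=2.5,fy=2.5,interpolation=3))
E
```

```text
337.44253127286726
[[0.173 0.175 0.176 0.177 0.178 0.18  0.181 0.182 0.184 0.185 0.186 0.187]
 [0.174 0.174 0.176 0.178 0.18  0.18  0.18  0.183 0.183 0.185 0.187 0.188]
 [0.176 0.176 0.177 0.18  0.178 0.18  0.182 0.182 0.184 0.186 0.187 0.188]
 [0.175 0.177 0.178 0.179 0.179 0.181 0.183 0.184 0.184 0.186 0.188 0.188]
 [0.176 0.177 0.178 0.18  0.18  0.183 0.182 0.182 0.185 0.186 0.187 0.19 ]]
```

View pics/in.png

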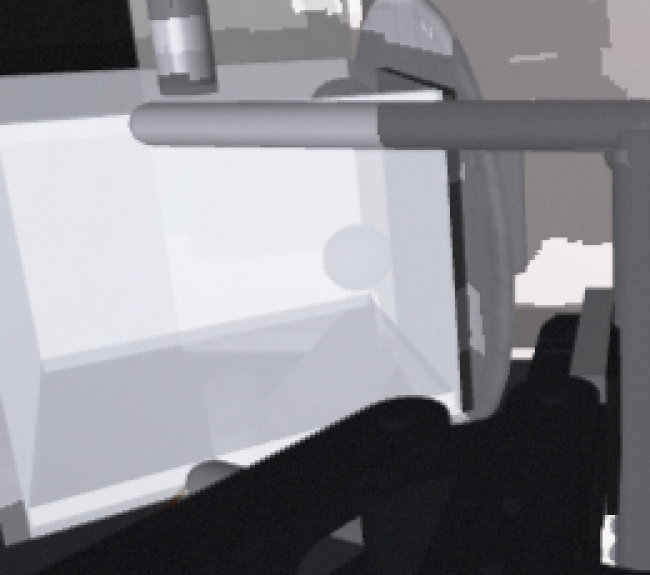

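One ball, about 19 mm across and therefore big, shows against the cap plate at crop (357,257). No small balls can be seen inside. I'll swing back and look at the tray.

step_arm:
  motion:
    - [-10.8, -8, 0, 0, 0, 0, 255]
    - [-20.7, -17.1, 0, 0, 0, 0, 255]
    - [-29.6, -27.2, 0, 0, 0, 0, 255]
    - [-37.4, -38.3, 0, 0, 0, 0, 255]
    - [-43.9, -50, 0, 0, 0, 0, 255]
    - [-49.1, -62.5, 0, 0, 0, 0, 255]
    - [-53, -75.4, 0, 0, 0, 0, 255]
    - [-55.5, -88.6, 0, 0, 0, 0, 255]
    - [-56.5, -102.1, 0, 0, 0, 0, 255]
    - [-56, -115.5, 0, 0, 0, 0, 255]

```text
time_s: 17.95
eef_pos: [0.547, 0.1212, 0.24]
eef_rot: [0.478, 0.525, 0.474, -0.52]
wrist_force: [5.9, -2.0, 11.7]
opening: 0.09
```

step_arm:
  motion:
    - [1.8, -13.4, 0, 0, 0, 0, 255]
    - [5.1, -26.4, 0, 0, 0, 0, 255]
    - [9.8, -39.1, 0, 0, 0, 0, 255]
    - [15.8, -51.1, 0, 0, 0, 0, 255]
    - [23.1, -62.5, 0, 0, 0, 0, 255]
    - [31.5, -73, 0, 0, 0, 0, 255]
    - [41, -82.5, 0, 0, 0, 0, 255]
    - [51.5, -91, 0, 0, 0, 0, 255]
    - [62.8, -98.3, 0, 0, 0, 0, 255]
    - [75, -105, 0, 0, 0, 0, 255]

```text
time_s: 19.2
eef_pos: [0.4407, 0.1312, 0.1623]
eef_rot: [0.477, 0.524, 0.475, -0.521]
wrist_force: [11.2, -1.4, -0.3]
opening: 0.089
```

```bash
python3 - <<'E'
from h import *
o,im,d=snap("top","t2"); _,im2,d2=snap("side","s3")
print(o["eef_pos"],o["wrist_force"])
a=cv2.resize(im[130:240,170:270],(378,416),interpolation=3); b=cv2.resize(im2[150:270,200:320],(416,416),interpolation=3)
cv2.imwrite("pics/back.png",np.hstack([a,b])[:,:,::-1])
E
```

```text
[0.44072759 0.13117492 0.16228964] [11.22123731 -1.3947747  -0.27164955]
```

View pics/back.png

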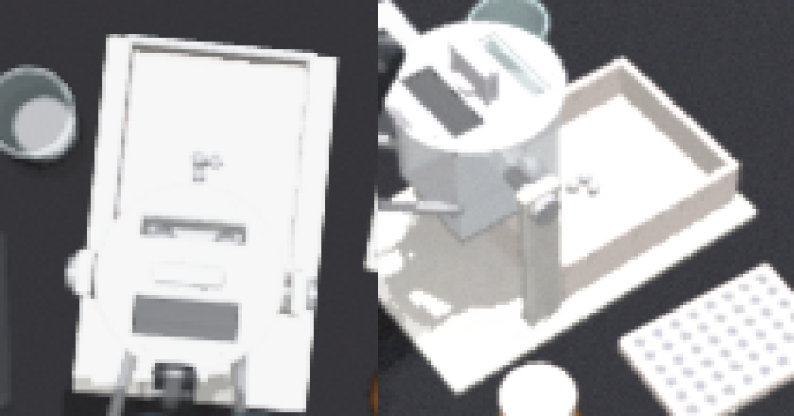

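The tray holds three small balls, at about (198,160), (215,162) and (198,173) in the left picture, and the side view agrees. Time to release and retreat.

step_arm:
  motion:
    - [0, 0, 0, 0, 0, 0, 255]
    - [0, 0, 0, 0, 0, 0, 110]
    - [0, 0, 0, 0, 0, 0, 110]
    - [0, 0, 0, 0, 0, 0, 110]
    - [0, 0, 0, 0, 0, 0, 110]
    - [-50, 0, 0, 0, 0, 0, 110]
    - [-100, 0, 0, 0, 0, 0, 110]
    - [-130, -30, 0, 0, 0, 0, 110]
    - [-130, -60, 0, 0, 0, 0, 110]
    - [-130, -60, 0, 0, 0, 0, 110]

```text
time_s: 20.55
eef_pos: [0.3779, 0.137, 0.2932]
eef_rot: [0.477, 0.523, 0.476, -0.522]
wrist_force: [0.9, 0.5, -0.2]
opening: 0.568
```

step_arm:
  motion:
    - [0, 0, 0, 0, 0, 0, 110]
    - [0, 0, 0, 0, 0, 0, 110]
    - [0, 0, 0, 0, 0, 0, 110]
    - [0, 0, 0, 0, 0, 0, 110]
    - [0, 0, 0, 0, 0, 0, 110]

```text
time_s: 21.18
eef_pos: [0.3791, 0.1366, 0.2926]
eef_rot: [-0.476, -0.523, -0.476, 0.523]
wrist_force: [-0.4, -0.1, -0.3]
opening: 0.568
```

```bash
python3 - <<'E'
from h import *
o,im,d=snap("top","t3"); _,im2,d2=snap("side","s4")
P=cloud("top",d); print(o["eef_pos"],o["wrist_force"],o["time_s"])
z=P[...,2]
m=(d>0)&(z>.176)&(z<.192)&(np.hypot(P[...,0]-.554,P[...,1]-.121)<.058)
q=P[m]; A=np.c_[q[:,:2]-[.554,.121],np.ones(len(q))]; print("cap plane",len(q),np.linalg.lstsq(A,q[:,2],rcond=None)[0])
Ps=cloud("side",d2); k=(d2>0)&(Ps[...,2]>.17)&(Ps[...,2]<.2)&(np.hypot(Ps[...,0]-.439,Ps[...,1]-.131)<.03); print("handle side",k.sum(),Ps[k].mean(0) if k.any() else 0)
a=cv2.resize(im[110:270,110:300],(475,400),interpolation=3); b=cv2.resize(im2[160:240,230:295],(325,400),interpolation=3)
cv2.imwrite("pics/fin.png",np.hstack([a,b])[:,:,::-1])
E
```

```text
[0.3790543  0.13664875 0.29255321] [-0.41446462 -0.10133696 -0.25781693] 21.175
cap plane 1497 [-0.00104236 -0.00044703  0.18131105]
handle side 99 [0.44049277 0.13034462 0.18600516]
```

View pics/fin.png

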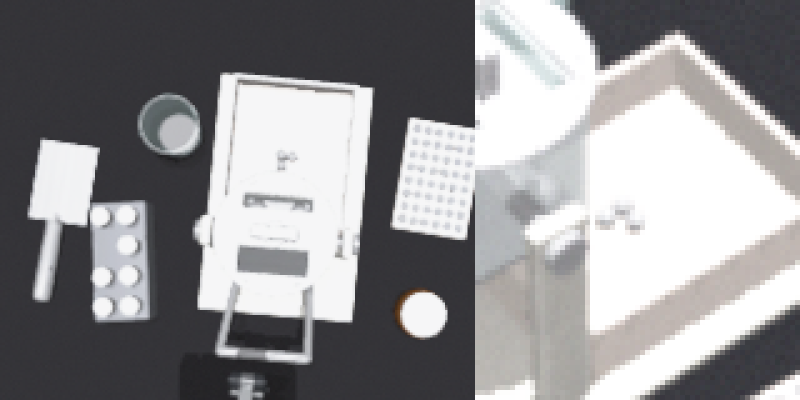

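The cap plane is level to 0.001 rad. Three balls lie still in the tray, at about (283,155), (291,155) and (282,164). The bystanders in view are where they were, and the gripper is clear.

```bash
python3 -c "
from bench import ctrl
print(ctrl.hand_in())"
```

```text
the job is handed in; nothing more can be done
None
```

The job is handed in. `hand_in` gives no verdict, so the results below are my own last checks, taken about 21 s into the 72 s allowed.

**What I did:** I turned the cap about 103° by its grip bar. It then measured about 1.576 rad against the target of 1.571, with the narrow slot on the tray side. I tipped the hopper to its stop by the handle bar and rocked it twice. Then I swung it back upright, let go and backed the gripper clear.

**What the last checks showed:**
- **Small balls:** three balls lie in the catch tray, in the same spot in two looks about 2 s apart.
- **Hopper:** the cap plane is level to about 0.001 rad, so the hopper is upright. The wrist force is near zero, so the robot touches nothing.
- **Bystanders:** the rack, plate, beaker, jar and spatula look unmoved. I judged this by eye and did not measure it. The marker was outside the last picture I viewed, but the arm never went near it.
- **Big balls:** I saw only one clearly, inside the tipped hopper at about 19 mm across. I take the second to be inside too, because none appears in the tray or on the bench.

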